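# Put the spare knob away in the tilt-out bin

## Robot

A 7-joint arm with a two-finger parallel gripper is mounted at the origin on the work surface. World frame = base frame: x ahead of the robot, y to its left, z up, the work surface at z = 0. Lengths are in m, angles in rad, forces in N, time in s.
With the tool pointing down it reaches from about 0.425 to 0.925 m from the base axis. Payload 6.8 kg.
Tool frame: the origin (TCP) lies midway between the tips of the shut fingers; the grasp point (between the pads) lies 19 mm behind it; x points along the fingers, z is the direction in which the jaws open and shut, and the axes are right-handed (so a half turn about x gives the same grasp; the last joint's range is limited). The gripper opens to 85 mm and grips with 20 to 120 N. Pads are 22 mm wide; open, the fingers measure 114 mm over their backs; the gripper's body (76 mm by 85 mm) begins 54 mm behind the grasp point. The pads swing forward as they close: fully open they stand 13 mm farther back than shut.
Start: joints at [-1.375, 0.477, 0.022, 1.555, -0.011, 1.109, -0.083], TCP at [0.202, 0.644, 0.231] pointing down, gripper open.
Joint ranges: [-2.96, 2.96], [-0.34, 2.1], [-1.41, 1.46], [0.24, 2.44], [-1.37, 4.51], [0.17, 1.92], [-2.96, 2.96]. Speed limits (rad/s): [2.39, 2.39, 3.14, 3.14, 3.14, 3.14, 3.14].

## Interface

Orientations are given as a unit quaternion [w, x, y, z].
In Python, from plant import env, imaging gives the robot as it stands. The module is installed in compiled form; this text tells all that it offers.
- The arm moves only by the tool step_arm, never from a script. Its argument "commands" is a list of rows, each a list of 7 numbers: the shift along the world's x, y, z in m, then the turn, a rotation vector about the world's x, y, z in rad, then the closure in counts, from 0 (fully open) to 255 (shut). In form: [[x, y, z, rx, ry, rz, fingers], ...]. A call has 1 to 8 rows; each row is the pose to reach, as a shift and turn from the pose commanded when the call began; what a row does not reach only later rows make up. A row lasts 1/8 s, in which the tool goes at most 62.5 mm and 10.7 degrees, less where a joint would pass 70% of its speed; a pose out of reach is approached as far as the arm can. A call with a gripper value outside its range is refused whole. The fingers move at their own pace and stop on an object; "newtons" is the grip in N (left out, the last holds). Time passes only in rows, so rows that repeat a pose let the fingers close. It gives the time, the measured TCP pose, the force and the opening at its end, in the units of the state.
- env.state(): the state, without advancing time (a new reading comes with each control period).
- imaging.capture(name): name is "side" or "top"; returns a dict with "pixels" (480x640x3 uint8, red, green, blue), "vertical_fov" (degrees; the focal length in pixels is half the picture's height over the tangent of half this angle, whatever the lens; pixels are square), "cx", "cy" (the principal point, pixels), "T" (4x4, takes a point from camera to world coordinates). Camera axes: x right, y down, z forward; pixel columns grow to the right and rows downward; lengths in m; the calibration is good to about 2 mm. A picture is of the moment at which its call begins. There is no depth.
- env.close_job(): hands the job in, once; it reports no verdict.
Trained networks look in a picture, given as the dict that the camera call returned (one of the last four; its "shot" number tells which), for a name from the list of things; names that differ only in an ending like _2 or _b are one class to them, and where a whole thing is asked for, a point or a joint stands for the part that bears it (a point fixed in the world has none). Each returns a list of dicts, best first, with "confidence" (0 to 1); they miss things now and then, are a little off and sometimes report something else, mostly with a low value. They report only what shows in the picture. A call takes as long as a camera call.
- imaging.masks_of(target, picture): "region" (480x640 bool, what is visible of it) and "box" ([left, top, right, bottom] in pixels, round what is visible of it).
- imaging.spot_point(target, picture): "point" ([row, column] in pixels: a listed point, or the origin of a listed thing).
The state is a dict: "t": time; "joints": joint angles; "joint_velocities": joint speeds; "effort": joint torques, N m; "tcp_pos": TCP position; "eef_rot": TCP orientation; "ft_force": force on the tool from outside, world axes, zero at the start; "ft_torque": the same for the moment, N m; "width": finger opening in m.
Only numpy, scipy, OpenCV 4.12 (cv2) and the standard library are available. Lean on these libraries where they do the work, as an engineer would, in place of code of your own. Each camera call takes 0.05 s, during which the arm holds its last target.

## Task

The spare control knob lying on the bench belongs in the tallest of the three tilt-out bin units. Tip that unit's bin well forward on its bottom pivot, put the knob inside, then push the bin back until it clicks fully shut and let go. Leave everything else as it is, and do not shove the bin units along the bench: they only stand there by their weight.

Things in the scene. Friction and masses are not known exactly. Their poses are not given: they have to be found in the camera images.
- tall_unit: Tall tilt-out bin unit: beige steel housing 110 deep (x), 90 wide (y), 135 high, about 3.5 kg, standing loose (it slides under a lasting level push of about 20 N). Origin: centre of its underside; x to its back, y to its left, z up. Open front at x = -55, roof's front edge at x = -52. The bin's pivot line runs along y at x = -50, z = 12.
- tall_bin (a joint): Tilt of its bin, rad: 0 shut, growing as the top comes forward (unit's -x), stop at 0.65. Starts shut, held by a sprung catch under the roof that gives way at about 0.07: opening takes about 5 N at the fin. Pushed back, it meets the catch at about 0.13, takes about 5 N to pass, clicks over below 0.07 and sits at 0 to 0.01. Elsewhere a stiff hinge holds it where it is left (1 to 2 N at the fin moves it).
- tall_bin_fin (a point): Grip point on the tall unit's bin, within the finger fin: a plate 10 thick (y), 34 high, reaching 40 out from the upper middle of the bin's front panel. The point is 15 behind the fin's front edge, at mid-height, 30 in front of and 95 above the pivot (107 above the bench when shut). Its axes turn with the bin: x back, y left, z up. The fin can be pinched from above, fingers closing along y.
- tall_bin_pocket (a point): Centre of the tall unit's bin's inner floor, 42 behind and 2 above the pivot; axes turn with the bin. Inside 85 deep (x), 74 wide (y); above this floor the panel rises 116, the sides 103 near the front, the rear 71. Fully tipped, the panel's top edge is 71 in front of the pivot and 106 above the bench; the mouth, seen from above, is the 65 between it and the roof's front edge.
- knob: The spare instrument knob, loose on the bench: plain grey-beige plastic, round, 30 high, a skirt 33 in diameter on the lowest 8 and above it a body tapering from 25 to 23 in diameter; 30 g; origin at the centre of its underside, z up.
- low_unit_a: One of two equal lower tilt-out units, as the tall one but 100 high and 2.6 kg; bystander, its bin may stand ajar up to 0.25 rad. Its origin is the centre of its underside; x points to the back, away from its bin's front, y to its left side, z up.
- low_unit_b: The other lower tilt-out unit, 100 high. Its origin is the centre of its underside; x points to the back, away from its bin's front, y to its left side, z up.
- low_bin_a_fin (a point): Finger fin of the first low unit's bin (10 thick, 34 high, 40 out), 15 behind its front edge; 72 above the bench when shut.
- low_bin_b_fin (a point): The same on the other low unit.
- tee: Loose bystander. Steel coaxial tee adapter, 46 x 38, 15 high; origin under its middle.
- spool: Loose bystander. Small aluminium spool, 54 in diameter, 46 high; origin at the centre of its underside.
- plug: Loose bystander. Black double banana plug, 24 x 34, 14 high, with two pins 18 long; origin at the centre of its underside.
- screwdriver: Loose bystander. Screwdriver lying behind the units, 170 long.
- meter: Loose bystander. Red hand multimeter lying behind the units, 150 x 75, 34 high; origin at the centre of its underside.

How it is judged:
By the outcome, as a careful person would: the job done as asked, in the order asked, and still so for the second after the job is handed in, with the robot touching nothing.
It also fails if it takes over 67 s, if anything falls off the work surface, if the arm or the gripper's body presses on something with over 40 N, if the wrist force passes 120 N, or if a joint passes its speed limit or range.

## Working session

There is one attempt and no reset: what is moved stays moved. The work goes in short steps, Python scripts to look and compute and a tool call to move; the robot and the scene stay as the last step left them, time stands still between calls to the robot, and variables do not carry over. Pictures are saved under pics/ and viewed, and the job is handed in when it is done.

Besides the shell and the picture viewer there is one more tool, called after ">>>" as a command line: name --pt "numbers of a row" for each row, then --argument value for the rest. step_arm: Moves the arm, as the interface text tells. Its arguments: {"type":"object","properties":{"commands":{"type":"array","items":{"type":"array","items":{"type":"number"}}},"newtons":{"type":"number"}},"required":["commands"]}

```bash
mkdir -p pics; cat > h.py <<'E'
import numpy as np, cv2
from plant import env, imaging
def K(c):
    f=240/np.tan(np.radians(c["vertical_fov"])/2); return f,c["cx"],c["cy"]
def proj(c,p):
    f,cx,cy=K(c); T=np.array(c["T"]); q=np.linalg.inv(T)@np.r_[p,1]; return q[1]/q[2]*f+cy, q[0]/q[2]*f+cx
def ray(c,rc):
    f,cx,cy=K(c); T=np.array(c["T"]); d=T[:3,:3]@np.array([(rc[1]-cx)/f,(rc[0]-cy)/f,1]); return T[:3,3],d
def onz(c,rc,z):
    o,d=ray(c,rc); return o+d*(z-o[2])/d[2]
def tri(c1,r1,c2,r2):
    A=[];b=[]
    M=np.zeros((3,3));v=np.zeros(3);D=[]
    for c,r in((c1,r1),(c2,r2)):
        o,d=ray(c,r);d=d/np.linalg.norm(d);P=np.eye(3)-np.outer(d,d);M+=P;v+=P@o;D.append((o,P))
    x=np.linalg.solve(M,v); return x,[round(float(np.linalg.norm(P@(x-o)))*1000,1) for o,P in D]
def save(c,n): cv2.imwrite("pics/"+n,c["pixels"][:,:,::-1])
E
python3 - <<'E'
from h import *
np.set_printoptions(precision=4,suppress=True)
s=env.state();print(s)
C={n:imaging.capture(n) for n in("side","top")}
for n,c in C.items():
    save(c,n+"0.png");print(n,c["vertical_fov"],c["cx"],c["cy"],c["T"])
    for t in["tall_unit","tall_bin_fin","tall_bin_pocket","knob","low_unit_a","low_bin_a_fin","tee","spool","plug","meter"]:
        for d in imaging.spot_point(t,c)[:3]: print(t,np.round(d["point"],1),round(d["confidence"],2))
E
```

```text
{'t': 0.0, 'joints': array([-1.3751,  0.4778,  0.0223,  1.5565, -0.0115,  1.1093, -0.0831]), 'joint_velocities': array([ 0.0002,  0.0001, -0.0003,  0.0019, -0.0011,  0.0026,  0.0006]), 'effort': array([  0.0002, -59.6442,   1.608 , -28.1197,   0.0125,   0.0093,
         0.    ]), 'tcp_pos': array([0.2018, 0.6435, 0.2303]), 'eef_rot': array([ 0.5694, -0.419 ,  0.5704,  0.4182]), 'ft_force': array([-0.2765,  0.6949,  0.0032]), 'ft_torque': array([-0.0059, -0.0588,  0.0725]), 'width': 0.08563385561576621}
side 48.71140492999317 311.6432887585065 247.23989989908412 [[-0.9654 -0.1461  0.2162  0.3528]
 [-0.2605  0.5887 -0.7652  0.7991]
 [-0.0154 -0.795  -0.6064  0.7311]
 [ 0.      0.      0.      1.    ]]
tall_unit [344.2 274. ] 0.62
tall_bin_fin [308.  311.9] 0.83
knob [414.3 349.7] 0.72
low_unit_a [281.5 293.5] 0.93
low_unit_a [236.6 322.2] 0.58
low_bin_a_fin [217.9 360.8] 0.95
tee [448.2 274.4] 0.93
tee [233.3 327.2] 0.45
spool [210.8 397.6] 0.7
spool [235.5 324.1] 0.39
plug [445.1 274.6] 0.67
plug [196.4 355.3] 0.55
meter [268.1 213.2] 0.8
top 44.0574834696565 324.08943833218694 232.0239602277999 [[ 0.029  -0.9809  0.1925  0.347 ]
 [-0.9994 -0.0323 -0.0142  0.0168]
 [ 0.0201 -0.192  -0.9812  1.4722]
 [ 0.      0.      0.      1.    ]]
tall_unit [241.  254.8] 0.9
tall_bin_fin [264.9 247.6] 0.57
tall_bin_pocket [240.6 324.1] 0.68
knob [308.7 206.8] 0.5
low_unit_a [253.3 393.9] 0.9
low_unit_a [245.4 322.9] 0.82
low_bin_a_fin [280.2 390.8] 0.85
tee [305.6 204.5] 0.62
tee [262.6 171.7] 0.46
spool [308.7 452.9] 0.84
plug [265.5 470.2] 0.49
plug [265.9 247.7] 0.39
meter [168.7 325.2] 0.64
```

View pics/side0.png

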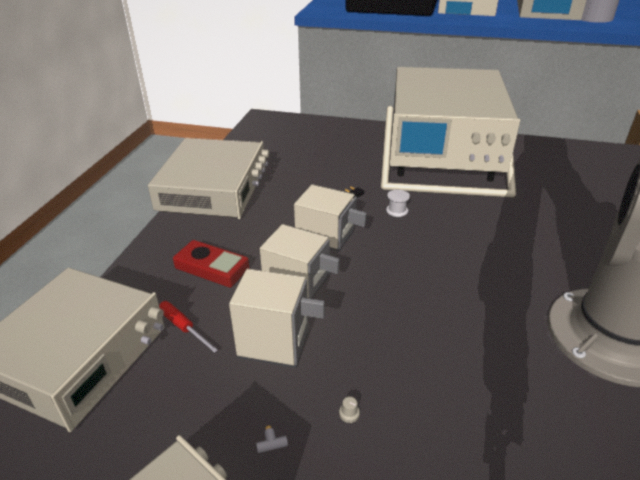

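View pics/top0.png

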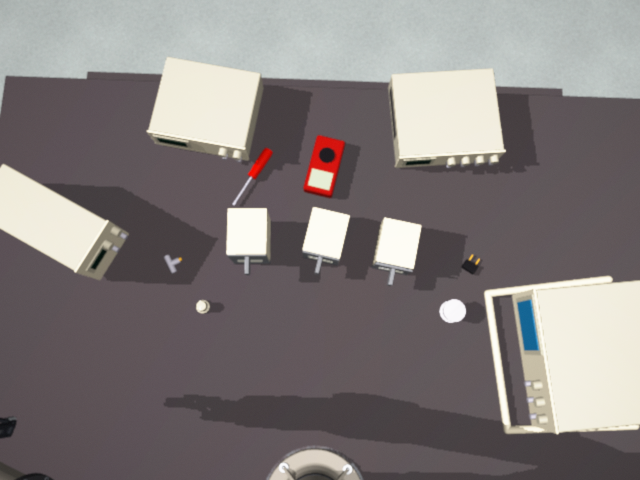

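The side picture shows the tall unit at (col 270, row 315), its fin at (312,308), the knob at (349,408) and the tee at (271,440). In the top picture the unit's roof is at (248,230), its fin at (247,264) and the knob at (203,307).

```bash
python3 - <<'E'
from h import *
np.set_printoptions(precision=4,suppress=True)
C={n:imaging.capture(n) for n in("side","top")}
for n,c in C.items():
    for t in["tall_unit","knob","tall_bin_fin","spool"]:
        for d in imaging.masks_of(t,c)[:2]:
            m=d["region"]; r,co=np.nonzero(m); print(n,t,round(d["confidence"],2),d["box"],m.sum(),r.mean(),co.mean())
t,s=C["top"],C["side"]
print("fin tri",tri(t,(264.9,247.6),s,(308,311.9)))
print("knob o",onz(s,(414.3,349.7),0), onz(t,(308.7,206.8),0), tri(t,(308.7,206.8),s,(414.3,349.7)))
print("unit o",onz(s,(344.2,274),0), onz(t,(241,254.8),0))
a=cv2.resize(t["pixels"][195:325,170:300],None,fx=4.6,fy=4.6,interpolation=cv2.INTER_CUBIC);cv2.imwrite("pics/topc.png",a[:,:,::-1])
a=cv2.resize(s["pixels"][260:430,220:380],None,fx=3.5,fy=3.5,interpolation=cv2.INTER_CUBIC);cv2.imwrite("pics/sidec.png",a[:,:,::-1])
# roof quad in top
g=cv2.cvtColor(t["pixels"],cv2.COLOR_RGB2GRAY)[195:280,210:285]
b=(g>200).astype(np.uint8); cs,_=cv2.findContours(b,cv2.RETR_EXTERNAL,cv2.CHAIN_APPROX_NONE); k=max(cs,key=cv2.contourArea)
R=cv2.minAreaRect(k);print(R);bx=cv2.boxPoints(R)+[210,195]
for p in bx: print(p,onz(t,(p[1],p[0]),.135))
ap=cv2.approxPolyDP(k,3,True)[:,0]+[210,195]
for p in ap: print(p,onz(t,(p[1],p[0]),.135))
E
```

```text
side tall_unit 0.84 [229.8, 268.8, 321.2, 367.4] 6780 317.1454277286136 271.7902654867257
side knob 0.89 [339.3, 398.8, 360.3, 421.9] 378 410.1878306878307 348.87566137566137
side tall_bin_fin 0.56 [290.9, 283.8, 324.3, 363.0] 1190 318.4319327731092 303.7865546218487
side spool 0.58 [388.4, 190.3, 407.1, 218.1] 496 202.79637096774192 397.3024193548387
top tall_unit 0.96 [228.3, 208.7, 274.7, 275.9] 2419 236.82596114096734 249.08309218685406
top tall_unit 0.31 [163.9, 253.1, 182.8, 275.0] 188 263.40425531914894 172.2659574468085
top knob 0.73 [199.3, 299.6, 211.2, 314.2] 118 306.56779661016947 203.27966101694915
top tall_bin_fin 0.92 [231.3, 254.9, 267.1, 271.5] 395 260.69367088607595 248.90379746835444
top spool 0.65 [443.0, 297.6, 464.7, 325.0] 460 311.2 453.0
fin tri (array([0.5317, 0.1721, 0.1045]), [0.2, 0.2])
knob o [0.4387 0.2892 0.    ] [0.4345 0.2781 0.    ] (array([ 0.4377,  0.2805, -0.0124]), [2.5, 2.5])
unit o [0.6041 0.1767 0.    ] [0.6072 0.1692 0.    ]
((36.0, 36.0), (46.0, 40.0), 90.0)
[226. 208.] [0.6584 0.2255 0.135 ]
[266. 208.] [0.6616 0.1334 0.135 ]
[266. 254.] [0.5541 0.1282 0.135 ]
[226. 254.] [0.5512 0.219  0.135 ]
[228 208] [0.6586 0.2209 0.135 ]
[226 253] [0.5535 0.2191 0.135 ]
[264 254] [0.554  0.1328 0.135 ]
[266 209] [0.6592 0.1332 0.135 ]
```

View pics/topc.png

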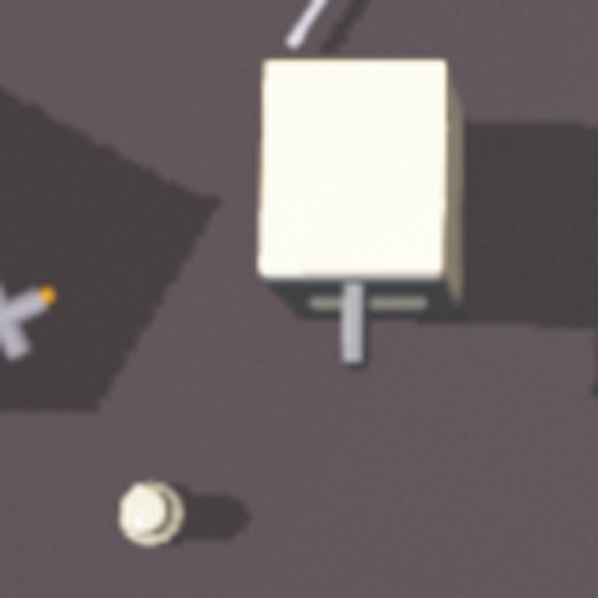

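View pics/sidec.png

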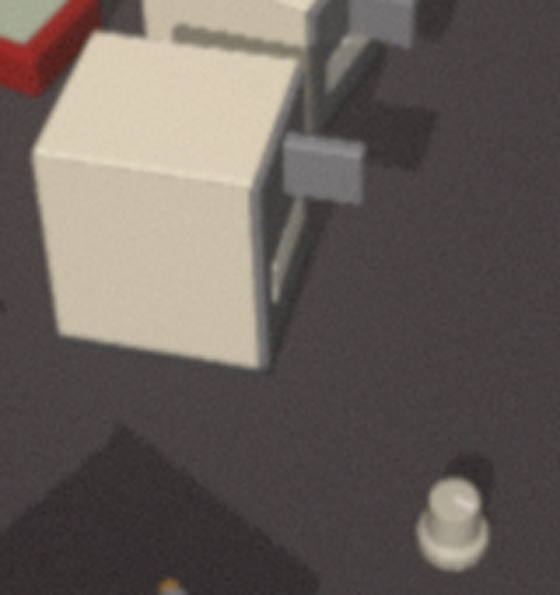

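```bash
python3 - <<'E'
from h import *
np.set_printoptions(precision=4,suppress=True)
t,s=imaging.capture("top"),imaging.capture("side")
T=lambda x,y:((y)/4.6+195-.5,(x)/4.6+170-.5)
S=lambda x,y:((y)/3.5+260-.5,(x)/3.5+220-.5)
P=[onz(t,T(*p),.135) for p in[(264,60),(258,276),(446,275),(448,60)]];print(np.array(P))
Q=[onz(s,S(*p),.135) for p in[(102,32),(35,152),(255,188),(300,60)]];print("side roof",np.array(Q))
print("side left bottom edge",onz(s,S(60,333),0),onz(s,S(265,370),0))
print("knob top img: top",onz(t,T(146,508),.03),"skirt",onz(t,T(151,514),.004))
print("knob side: top",onz(s,S(456,500),.03),"skirt",onz(s,S(453,534),.006))
print("tri top",tri(t,T(146,508),s,S(456,500)))
print("fin front top",onz(t,T(352,360),.124),onz(t,T(352,285),.124))
E
```

```text
[[0.6596 0.2235 0.135 ]
 [0.55   0.2198 0.135 ]
 [0.5535 0.1272 0.135 ]
 [0.6627 0.1314 0.135 ]]
side roof [[0.6571 0.1338 0.135 ]
 [0.6566 0.2242 0.135 ]
 [0.55   0.2218 0.135 ]
 [0.5543 0.1304 0.135 ]]
side left bottom edge [0.6615 0.2171 0.    ] [0.5523 0.2143 0.    ]
knob top img: top [0.4413 0.2868 0.03  ] skirt [0.4399 0.2887 0.004 ]
knob side: top [0.4396 0.2886 0.03  ] skirt [0.4401 0.2896 0.006 ]
tri top (array([0.4406, 0.2871, 0.0279]), [0.8, 0.8])
fin front top [0.5111 0.1725 0.124 ] [0.5487 0.1746 0.124 ]
```

```bash
cat >> h.py <<'E'
from scipy.spatial.transform import Rotation as Ro
def R_of(s): q=s["eef_rot"]; return Ro.from_quat([q[1],q[2],q[3],q[0]])
def turn(s,yaw,pitch=0):
    """rotvec from the present pose to tool x down, tool z along +-unit y; pitch = bin tilt"""
    y=np.array([-np.sin(yaw),np.cos(yaw),0]); out=[]
    for sg in(1,-1):
        x=np.array([0,0,-1.]);z=sg*y;yy=np.cross(z,x)
        G=Ro.from_rotvec(-pitch*y)*Ro.from_matrix(np.c_[x,yy,z]); out.append((G*R_of(s).inv()).as_rotvec())
    return out
E
python3 - <<'E'
from h import *
np.set_printoptions(precision=4,suppress=True)
s=env.state();print(R_of(s).as_matrix());print(turn(s,.032))
E
```

```text
[[ 0.     -0.9542  0.2992]
 [ 0.      0.2992  0.9542]
 [-1.     -0.      0.0001]]
[array([-0.0001,  0.    ,  0.3358]), array([ 0.    ,  0.0001, -2.8058])]
```

>>> step_arm --pt "0.04 -0.06 0 0 0 0.04 0" --pt "0.08 -0.12 0 0 0 0.08 0" --pt "0.12 -0.176 0 0 0 0.13 0" --pt "0.16 -0.235 0 0 0 0.17 0" --pt "0.2 -0.294 0 0 0 0.21 0" --pt "0.24 -0.353 0 0 0 0.25 0" --pt "0.28 -0.412 0 0 0 0.29 0" --pt "0.32 -0.47 0 0 0 0.336 0"

```text
t: 2.7
tcp_pos: [0.4842, 0.2291, 0.2317]
eef_rot: [-0.492, 0.508, -0.491, -0.508]
ft_force: [0.3, 0.7, 0.7]
width: 0.0856
```

>>> step_arm --pt "0 0 0 0 0 0 0" --pt "0 0 0 0 0 0 0"

```text
t: 2.95
tcp_pos: [0.483, 0.231, 0.2314]
eef_rot: [0.492, -0.508, 0.492, 0.508]
ft_force: [-0.7, -0.6, -0.4]
width: 0.0854
```

```bash
python3 - <<'E'
from h import *
np.set_printoptions(precision=4,suppress=True)
s=env.state();print(s["tcp_pos"],s["joints"],s["t"],s["ft_force"]);print(turn(s,.032)[0])
t,c=imaging.capture("top"),imaging.capture("side")
print(proj(t,s["tcp_pos"]))
save(t,"t1.png")
a=cv2.resize(c["pixels"][150:430,180:480],None,fx=2.1,fy=2.1);cv2.imwrite("pics/s1.png",a[:,:,::-1])
E
```

```text
[0.483  0.231  0.2314] [-0.6921  0.2467  0.1542  1.898  -0.0452  1.      1.0842] 2.95 [-0.6851 -0.6066 -0.4254]
[-0.0005 -0.0001  0.0005]
(np.float64(278.8327991746048), np.float64(211.69913605233998))
```

View pics/s1.png

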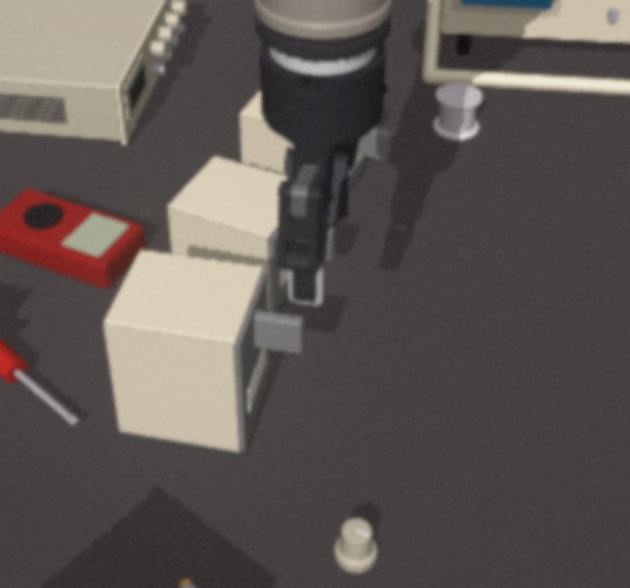

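>>> step_arm --pt "0.02 -0.03 0 0 0 0 0" --pt "0.039 -0.058 0 0 0 0 0" --pt "0.039 -0.058 -0.04 0 0 0 0" --pt "0.039 -0.058 -0.08 0 0 0 0" --pt "0.039 -0.058 -0.11 0 0 0 0" --pt "0.039 -0.058 -0.138 0 0 0 0" --pt "0.039 -0.058 -0.138 0 0 0 0"

```text
t: 3.92
tcp_pos: [0.52, 0.1738, 0.0915]
eef_rot: [0.49, -0.508, 0.493, 0.509]
ft_force: [0.1, -0.4, 0.6]
width: 0.0856
```

```bash
python3 - <<'E'
from h import *
np.set_printoptions(precision=4,suppress=True)
s=env.state();print(s["tcp_pos"],s["joints"],s["t"],s["ft_force"]);print(turn(s,.032)[0])
t,c=imaging.capture("top"),imaging.capture("side")
a=cv2.resize(t["pixels"][150:350,150:350],None,fx=3,fy=3);cv2.imwrite("pics/t2.png",a[:,:,::-1])
a=cv2.resize(c["pixels"][150:430,180:480],None,fx=2.1,fy=2.1);cv2.imwrite("pics/s2.png",a[:,:,::-1])
E
```

```text
[0.52   0.1738 0.0915] [-0.5641  0.4541  0.1618  1.9835 -0.1084  0.7167  1.2695] 3.925 [ 0.0971 -0.4469  0.6341]
[ 0.0014 -0.0044 -0.0029]
```

View pics/s2.png

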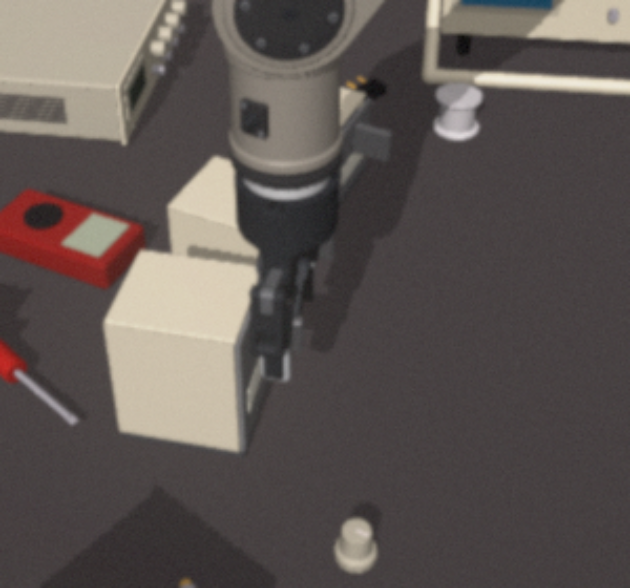

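View pics/t2.png

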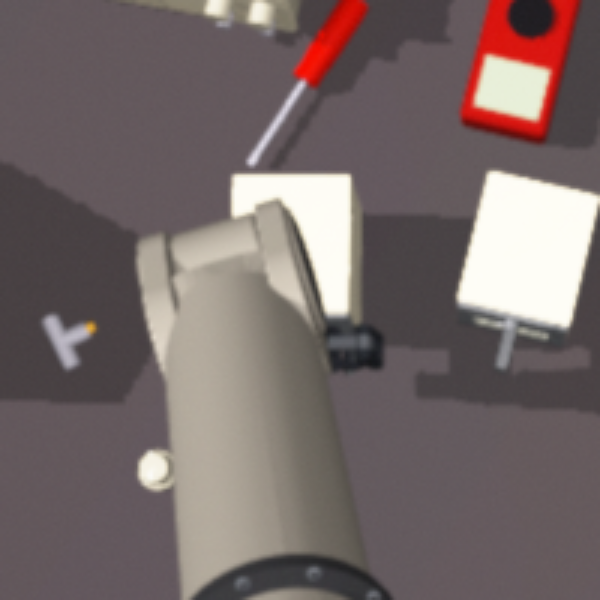

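>>> step_arm --pt "0 0 0 0 0 0 120" --pt "0 0 0 0 0 0 180" --pt "0 0 0 0 0 0 205" --newtons 20

```text
t: 4.4
tcp_pos: [0.5225, 0.1728, 0.0939]
eef_rot: [-0.492, 0.508, -0.492, -0.508]
ft_force: [-0.6, 0.1, 0.7]
width: 0.0323
```

>>> step_arm --pt "0 0 0 0 0 0 210" --pt "0 0 0 0 0 0 215" --pt "0 0 0 0 0 0 215"

```text
t: 4.78
tcp_pos: [0.5222, 0.1727, 0.0933]
eef_rot: [0.492, -0.508, 0.492, 0.508]
ft_force: [0.6, 0.3, -0.5]
width: 0.0133
```

>>> step_arm --pt "0 0 0 0 0 0 222" --pt "0 0 0 0 0 0 228" --pt "0 0 0 0 0 0 245"

```text
t: 5.15
tcp_pos: [0.5222, 0.1727, 0.0933]
eef_rot: [-0.492, 0.508, -0.492, -0.508]
ft_force: [-0.4, -1.2, 1.2]
width: 0.0095
```

>>> step_arm --pt "-0.0023 0 -0.0009 0 -0.01 0 245" --pt "-0.0046 0 -0.0018 0 -0.02 0 245" --pt "-0.0068 0 -0.0028 0 -0.03 0 245" --pt "-0.0091 0 -0.0038 0 -0.04 0 245"

```text
t: 5.65
tcp_pos: [0.5141, 0.1725, 0.09]
eef_rot: [-0.503, 0.519, -0.481, -0.497]
ft_force: [3.7, -1.7, 0.9]
width: 0.0099
```

```bash
python3 - <<'E'
from h import *
np.set_printoptions(precision=4,suppress=True)
s=env.state();print(s["tcp_pos"],s["joints"],s["t"],s["ft_force"],s["ft_torque"],s["width"])
c=imaging.capture("side")
a=cv2.resize(c["pixels"][220:430,200:400],None,fx=2.8,fy=2.8);cv2.imwrite("pics/s3.png",a[:,:,::-1])
E
```

```text
[0.5141 0.1725 0.09  ] [-0.589   0.4295  0.1727  2.0334 -0.0894  0.647   1.2397] 5.65 [ 3.711  -1.6905  0.9203] [-0.3369 -0.7806  0.1165] 0.009927625093566365
```

View pics/s3.png

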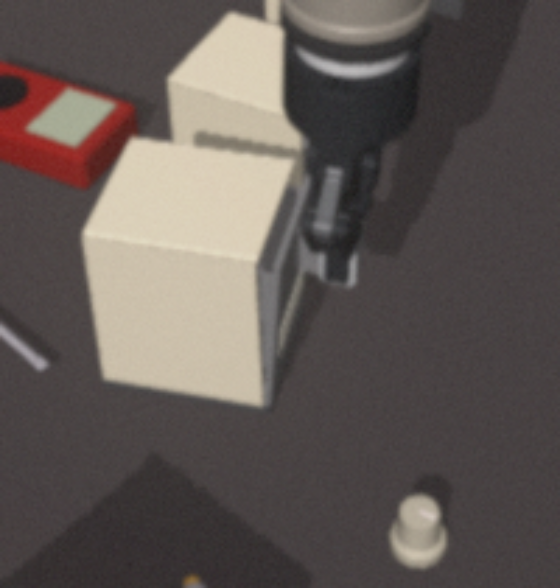

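>>> step_arm --pt "-0.0022 0 -0.0011 0 -0.01 0 245" --pt "-0.0043 -0.0001 -0.0022 0 -0.02 0 245" --pt "-0.0065 -0.0002 -0.0034 0 -0.03 0 245" --pt "-0.0086 -0.0003 -0.0047 0 -0.04 0 245" --pt "-0.0129 -0.0004 -0.0074 0 -0.05 0 245"

```text
t: 6.32
tcp_pos: [0.5001, 0.172, 0.0821]
eef_rot: [-0.514, 0.53, -0.469, -0.484]
ft_force: [2.2, -3.1, 3.5]
width: 0.0099
```

>>> step_arm --pt "-0.0021 -0.0001 -0.0014 0 -0.005 0 245" --pt "-0.0042 -0.0001 -0.0029 0 -0.01 0 245" --pt "-0.0062 -0.0002 -0.0045 0 -0.015 0 245" --pt "-0.0082 -0.0002 -0.0061 0 -0.02 0 245"

```text
t: 6.82
tcp_pos: [0.4916, 0.1717, 0.0758]
eef_rot: [-0.518, 0.535, -0.464, -0.479]
ft_force: [1.0, -5.2, 4.3]
width: 0.0096
```

```bash
python3 - <<'E'
from h import *
np.set_printoptions(precision=4,suppress=True)
s=env.state();print(s["tcp_pos"],s["joints"],s["t"],s["ft_force"],s["ft_torque"],s["width"])
c=imaging.capture("side")
a=cv2.resize(c["pixels"][220:430,200:400],None,fx=2.8,fy=2.8);cv2.imwrite("pics/s4.png",a[:,:,::-1])
E
```

```text
[0.4916 0.1717 0.0758] [-0.6485  0.4032  0.1936  2.1379 -0.0515  0.5103  1.1725] 6.825 [ 0.952  -5.1702  4.3392] [-0.857  -0.569   0.0152] 0.00962107681844616
```

View pics/s4.png

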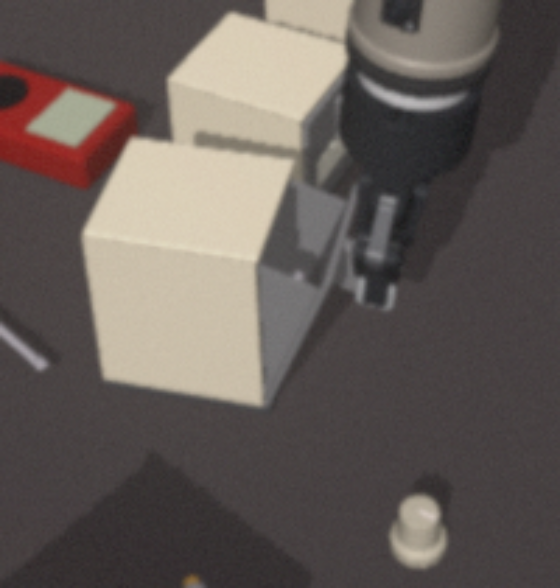

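>>> step_arm --pt "-0.0019 -0.0004 -0.0017 0 -0.005 0 245" --pt "-0.0038 -0.0008 -0.0034 0 -0.01 0 245" --pt "-0.0057 -0.001 -0.0051 0 -0.015 0 245" --pt "-0.0075 -0.0012 -0.0068 0 -0.02 0 245"

```text
t: 7.38
tcp_pos: [0.4844, 0.1714, 0.0692]
eef_rot: [-0.523, 0.54, -0.459, -0.474]
ft_force: [0.9, -1.0, 4.1]
width: 0.0097
```

>>> step_arm --pt "-0.0018 -0.0002 -0.0019 0 -0.005 0 245" --pt "-0.0036 -0.0004 -0.0038 0 -0.01 0 245" --pt "-0.0053 -0.0006 -0.0058 0 -0.015 0 245" --pt "-0.0069 -0.0008 -0.0077 0 -0.02 0 245"

```text
t: 7.88
tcp_pos: [0.4775, 0.171, 0.0615]
eef_rot: [-0.528, 0.545, -0.453, -0.469]
ft_force: [-1.3, 2.0, 5.6]
width: 0.0096
```

>>> step_arm --pt "-0.0016 -0.0001 -0.0021 0 -0.005 0 245" --pt "-0.0031 -0.0002 -0.0041 0 -0.01 0 245" --pt "-0.0048 -0.0002 -0.0066 0 -0.01 0 245" --pt "-0.0048 -0.0002 -0.0066 0 -0.01 0 245"

```text
t: 8.38
tcp_pos: [0.4723, 0.1708, 0.0546]
eef_rot: [-0.529, 0.547, -0.451, -0.466]
ft_force: [-0.4, 6.0, 1.2]
width: 0.0094
```

```bash
python3 - <<'E'
from h import *
np.set_printoptions(precision=4,suppress=True)
s=env.state();print(s["tcp_pos"],s["joints"],s["t"],s["ft_force"],s["ft_torque"],s["width"])
c=imaging.capture("side")
a=cv2.resize(c["pixels"][220:430,200:400],None,fx=2.8,fy=2.8);cv2.imwrite("pics/s5.png",a[:,:,::-1])
E
```

```text
[0.4723 0.1708 0.0546] [-0.7041  0.4088  0.2166  2.225  -0.0228  0.3764  1.114 ] 8.375 [-0.3724  5.9588  1.1788] [1.3348 0.0802 0.2674] 0.009350054418674869
```

View pics/s5.png

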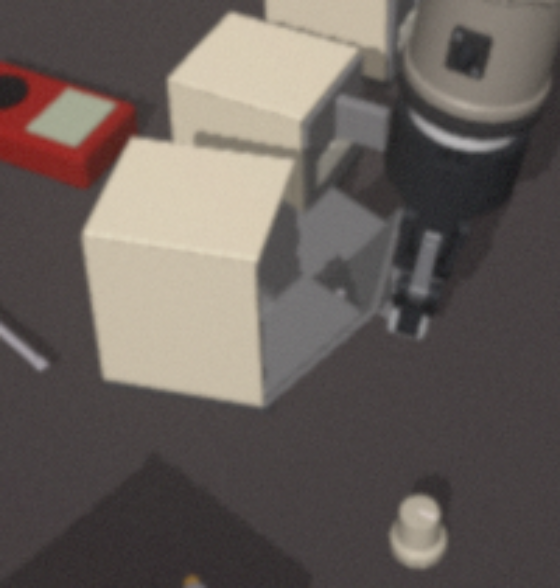

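>>> step_arm --pt "0 -0.0005 0 0 0 0 190" --pt "0 -0.001 0 0 0 0 160" --pt "0 -0.001 0 0 0 0 150" --pt "-0.015 -0.001 0.005 0 0 0 150" --pt "-0.03 -0.001 0.02 0 0 0 130" --pt "-0.03 -0.001 0.06 0 0.05 0 100" --pt "-0.03 -0.001 0.1 0 0.11 0 50" --pt "-0.03 0.03 0.12 0 0.17 0 0"

```text
t: 9.43
tcp_pos: [0.4425, 0.1983, 0.1774]
eef_rot: [0.491, -0.504, 0.495, 0.51]
ft_force: [0.5, 1.3, -0.1]
width: 0.0839
```

```bash
python3 - <<'E'
from h import *
np.set_printoptions(precision=4,suppress=True)
s=env.state();print(s["tcp_pos"],s["joints"],s["t"],s["ft_force"],s["width"],turn(s,.032)[0])
t,c=imaging.capture("top"),imaging.capture("side")
save(t,"t6.png")
a=cv2.resize(c["pixels"][150:430,180:480],None,fx=2.1,fy=2.1);cv2.imwrite("pics/s6.png",a[:,:,::-1])
E
```

```text
[0.4425 0.1983 0.1774] [-0.7348  0.2354  0.2189  2.0608 -0.0746  0.8606  1.1263] 9.425 [ 0.4756  1.269  -0.0584] 0.08391318151772725 [-0.0009 -0.0102  0.0038]
```

View pics/s6.png

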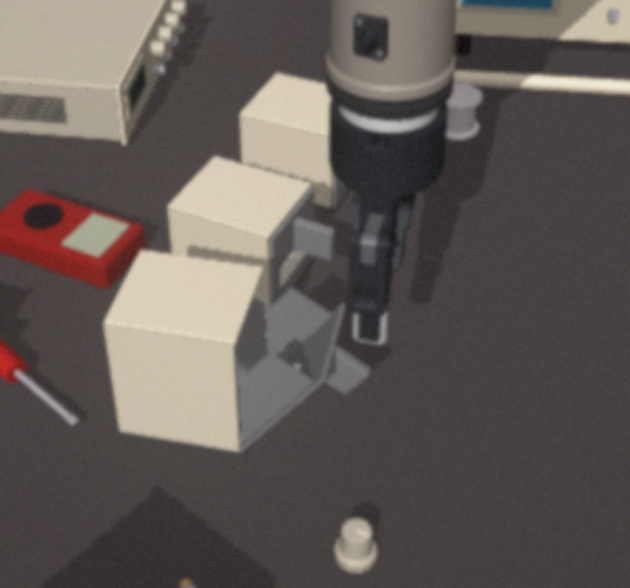

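>>> step_arm --pt "0 0.045 -0.02 0 -0.005 0 0" --pt "-0.002 0.089 -0.05 0 -0.01 0 0" --pt "-0.002 0.0895 -0.08 0 -0.01 0 0" --pt "-0.002 0.0895 -0.11 0 -0.01 0 0" --pt "-0.002 0.0895 -0.11 0 -0.01 0 0"

```text
t: 10.15
tcp_pos: [0.4381, 0.2874, 0.0628]
eef_rot: [0.49, -0.508, 0.494, 0.508]
ft_force: [-0.1, -0.2, -0.8]
width: 0.0853
```

```bash
python3 - <<'E'
from h import *
np.set_printoptions(precision=4,suppress=True)
s=env.state();print(s["tcp_pos"],s["joints"],s["t"],s["ft_force"],s["width"],turn(s,.032)[0])
t,c=imaging.capture("top"),imaging.capture("side")
print(proj(c,[.4402,.288,.03]),proj(c,s["tcp_pos"]))
a=cv2.resize(t["pixels"][200:340,150:290],None,fx=4,fy=4);cv2.imwrite("pics/t7.png",a[:,:,::-1])
a=cv2.resize(c["pixels"][230:450,230:450],None,fx=2.6,fy=2.6);cv2.imwrite("pics/s7.png",a[:,:,::-1])
E
```

```text
[0.4381 0.2874 0.0628] [-0.8215  0.4695  0.1515  2.0527 -0.1146  0.6333  1.0101] 10.15 [-0.134  -0.1631 -0.8377] 0.08526546208964303 [ 0.0044 -0.0044 -0.0006]
(np.float64(401.97387772601957), np.float64(349.4610473207199)) (np.float64(388.7817775590906), np.float64(351.48220969027125))
```

View pics/s7.png

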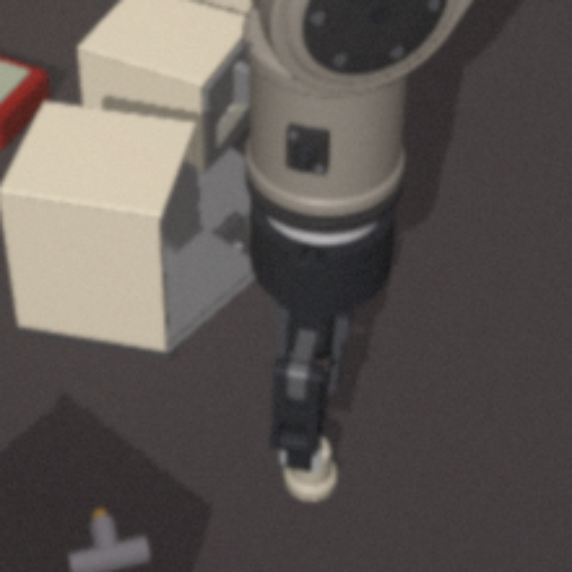

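View pics/t7.png

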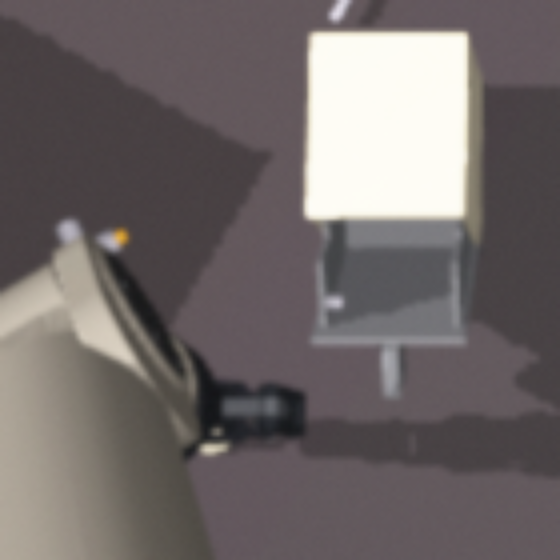

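>>> step_arm --pt "0.002 0.0005 -0.02 0 0 0 0" --pt "0.002 0.0005 -0.038 0 0 0 0" --pt "0.002 0.0005 -0.051 0 0 0 60" --pt "0.002 0.0005 -0.052 0 0 0 120" --pt "0.002 0.0005 -0.052 0 0 0 150" --newtons 30

```text
t: 10.88
tcp_pos: [0.4429, 0.29, 0.0131]
eef_rot: [-0.492, 0.508, -0.492, -0.508]
ft_force: [0.0, 0.2, -0.2]
width: 0.0354
```

>>> step_arm --pt "0 0 0 0 0 0 170" --pt "0 0 0 0 0 0 190" --pt "0 0 0 0 0 0 215" --pt "0 0 0 0 0 0 215"

```text
t: 11.38
tcp_pos: [0.4431, 0.2901, 0.0136]
eef_rot: [-0.492, 0.508, -0.492, -0.508]
ft_force: [-1.6, -1.4, 6.4]
width: 0.0227
```

>>> step_arm --pt "0 0 0.03 0 0 0 215" --pt "0 0 0.08 0 0 0 215" --pt "0 0 0.13 0 0 0 215" --pt "0 0 0.155 0 0 0 215"

```text
t: 11.88
tcp_pos: [0.4437, 0.2906, 0.1708]
eef_rot: [-0.493, 0.508, -0.491, -0.508]
ft_force: [0.4, 1.1, -0.1]
width: 0.0225
```

>>> step_arm --pt "0.02 -0.029 0 0 0 0 215" --pt "0.04 -0.058 0 0 0 0 215" --pt "0.06 -0.088 0 0 0 0 215" --pt "0.08 -0.117 0 0 0 0 215" --pt "0.08 -0.117 0 0 0 0 215"

```text
t: 12.5
tcp_pos: [0.5242, 0.1696, 0.168]
eef_rot: [-0.493, 0.507, -0.493, -0.506]
ft_force: [-0.1, 0.1, -0.6]
width: 0.0223
```

```bash
python3 - <<'E'
from h import *
np.set_printoptions(precision=4,suppress=True)
s=env.state();print(s["tcp_pos"],s["joints"],s["t"],s["ft_force"],s["width"],turn(s,.032)[0])
c=imaging.capture("side")
a=cv2.resize(c["pixels"][180:400,200:420],None,fx=2.6,fy=2.6);cv2.imwrite("pics/s8.png",a[:,:,::-1])
E
```

```text
[0.5242 0.1696 0.168 ] [-0.624   0.35    0.244   1.9311 -0.1064  0.8726  1.2719] 12.5 [-0.1264  0.1    -0.569 ] 0.02232413519079691 [0.0012 0.0009 0.0052]
```

View pics/s8.png

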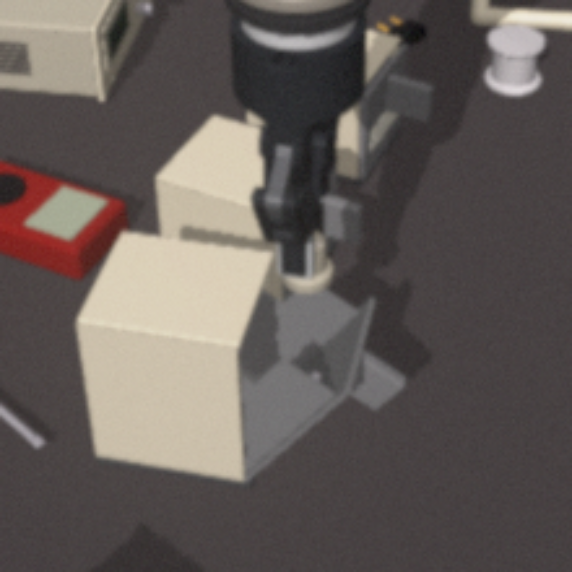

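>>> step_arm --pt "0 0 0 0 0 0 215" --pt "0 0 -0.02 0 0 0 215" --pt "0 0 -0.04 0 0 0 215"

```text
t: 12.92
tcp_pos: [0.5222, 0.1745, 0.1276]
eef_rot: [0.492, -0.508, 0.491, 0.509]
ft_force: [0.4, -0.0, 0.5]
width: 0.0226
```

>>> step_arm --pt "0 -0.001 -0.015 0 0 0 215" --pt "0 -0.001 -0.03 0 0 0 215" --pt "0 -0.001 -0.042 0 0 0 215" --pt "0 -0.001 -0.046 0 0 0 215" --pt "0 -0.001 -0.046 0 0 0 215"

```text
t: 13.55
tcp_pos: [0.5275, 0.1731, 0.0838]
eef_rot: [-0.495, 0.509, -0.489, -0.506]
ft_force: [6.7, -0.3, 5.5]
width: 0.0226
```

```bash
python3 - <<'E'
from h import *
np.set_printoptions(precision=4,suppress=True)
s=env.state();print(s["tcp_pos"],s["joints"],s["t"],s["ft_force"],s["width"])
c=imaging.capture("side")
a=cv2.resize(c["pixels"][180:400,200:420],None,fx=2.6,fy=2.6);cv2.imwrite("pics/s9.png",a[:,:,::-1])
E
```

```text
[0.5275 0.1731 0.0838] [-0.5968  0.4724  0.2116  1.985  -0.1494  0.6893  1.3095] 13.55 [ 6.6842 -0.2593  5.4732] 0.02258993966896126
```

View pics/s9.png

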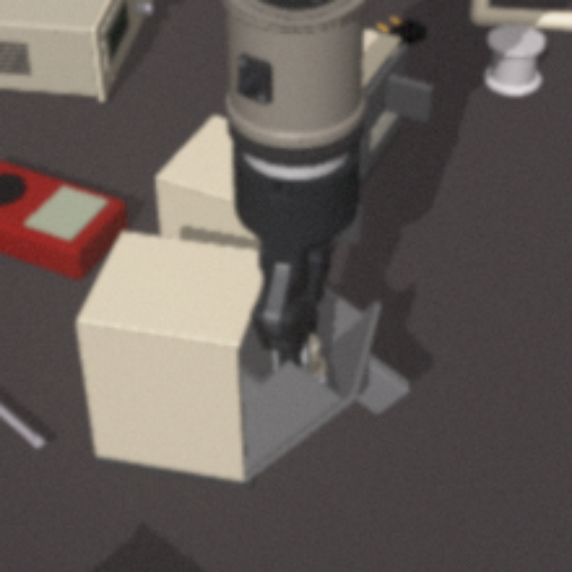

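>>> step_arm --pt "0.001 0 0.002 0 0 0 215" --pt "0.001 0 0.003 0 0 0 170" --pt "0.001 0 0.003 0 0 0 150" --pt "0.001 0 0.003 0 0 0 145" --pt "0.001 0 0.003 0 0 0 140"

```text
t: 14.22
tcp_pos: [0.5234, 0.1718, 0.0847]
eef_rot: [0.492, -0.508, 0.492, 0.508]
ft_force: [0.3, -0.3, -0.2]
width: 0.0385
```

```bash
python3 - <<'E'
from h import *
np.set_printoptions(precision=4,suppress=True)
s=env.state();print(s["tcp_pos"],s["t"],s["ft_force"],s["width"])
c=imaging.capture("side")
a=cv2.resize(c["pixels"][240:390,220:370],None,fx=4,fy=4);cv2.imwrite("pics/s10.png",a[:,:,::-1])
E
```

```text
[0.5234 0.1718 0.0847] 14.225 [ 0.3391 -0.3222 -0.1591] 0.03846093023574841
```

View pics/s10.png

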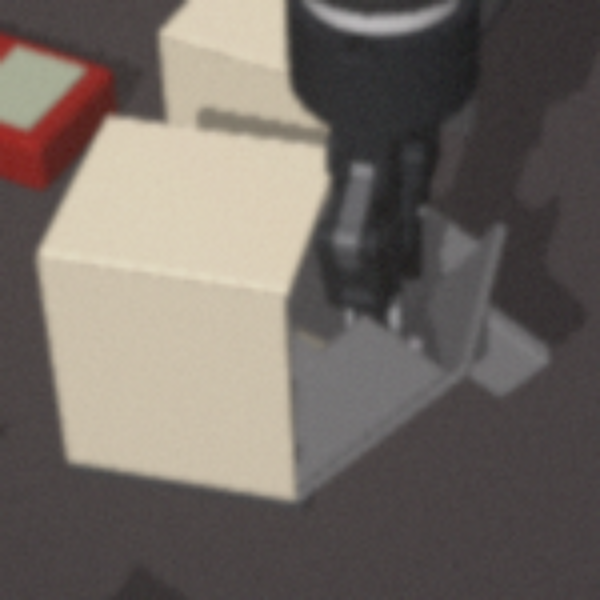

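>>> step_arm --pt "0 0 0.03 0 0 0 140" --pt "0 0 0.07 0 0 0 140" --pt "0 0 0.11 0 0 0 180" --pt "-0.035 0 0.115 0 0 0 255" --pt "-0.07 0 0.115 0 0 0 255" --pt "-0.101 0 0.115 0 0 0 255" --pt "-0.101 0 0.115 0 0 0 255"

```text
t: 15.15
tcp_pos: [0.4207, 0.1718, 0.1998]
eef_rot: [0.491, -0.508, 0.492, 0.509]
ft_force: [0.6, 0.7, 0.8]
width: -0.0001
```

```bash
python3 - <<'E'
from h import *
np.set_printoptions(precision=4,suppress=True)
s=env.state();print(s["tcp_pos"],s["joints"],s["t"],s["ft_force"],s["width"],turn(s,.032)[0])
t,c=imaging.capture("top"),imaging.capture("side")
a=cv2.resize(t["pixels"][195:325,170:300],None,fx=4.6,fy=4.6,interpolation=cv2.INTER_CUBIC);cv2.imwrite("pics/t11.png",a[:,:,::-1])
a=cv2.resize(c["pixels"][220:430,200:400],None,fx=2.8,fy=2.8);cv2.imwrite("pics/s11.png",a[:,:,::-1])
E
```

```text
[0.4207 0.1718 0.1998] [-0.7303  0.1475  0.2273  2.1077 -0.0435  0.8917  1.1268] 15.15 [0.6437 0.6931 0.7761] -5.7879995654719884e-05 [-0.0001 -0.0013 -0.002 ]
```

View pics/s11.png

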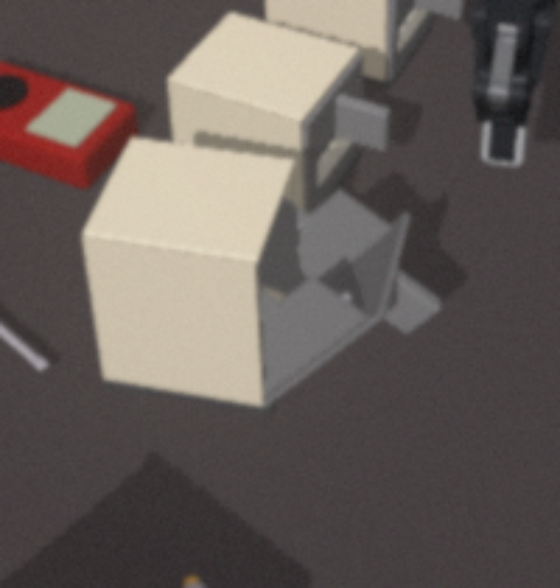

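View pics/t11.png

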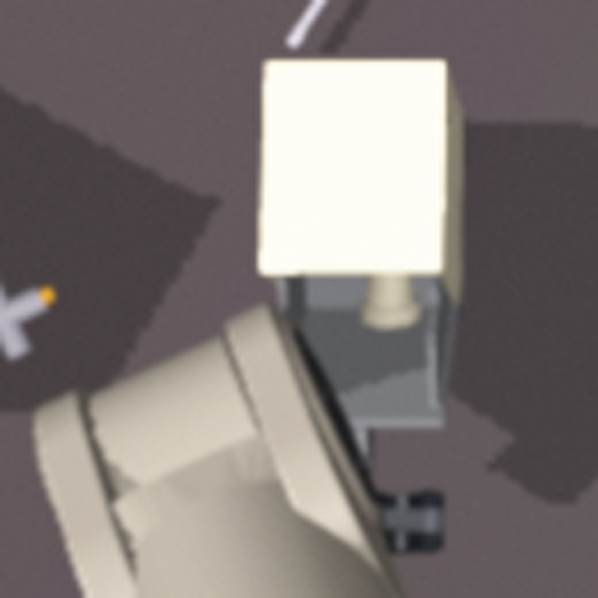

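>>> step_arm --pt "0 0 -0.04 0 0 0 255" --pt "0 0 -0.08 0 0 0 255" --pt "0 0 -0.12 0 0 0 255" --pt "0 0 -0.145 0 0 0 255" --pt "0 0 -0.145 0 0 0 255"

```text
t: 15.88
tcp_pos: [0.4226, 0.1711, 0.0534]
eef_rot: [0.491, -0.508, 0.493, 0.508]
ft_force: [0.1, -0.4, 1.2]
width: -0.0001
```

>>> step_arm --pt "0.006 0 0 0 0 0 255" --pt "0.012 0 0 0 0 0 255" --pt "0.018 0 0.001 0 0 0 255" --pt "0.024 0 0.002 0 0 0 255" --pt "0.03 0.001 0.003 0 0 0 255" --pt "0.036 0.001 0.006 0 0 0 255"

```text
t: 16.62
tcp_pos: [0.4478, 0.1714, 0.0591]
eef_rot: [0.485, -0.504, 0.498, 0.513]
ft_force: [-26.6, -0.5, 17.2]
width: 0.0004
```

```bash
python3 - <<'E'
from h import *
np.set_printoptions(precision=4,suppress=True)
s=env.state();print(s["tcp_pos"],s["joints"],s["t"],s["ft_force"],s["width"])
c=imaging.capture("side")
a=cv2.resize(c["pixels"][220:430,200:400],None,fx=2.8,fy=2.8);cv2.imwrite("pics/s12.png",a[:,:,::-1])
E
```

```text
[0.4478 0.1714 0.0591] [-0.6429  0.4296  0.1836  2.1458 -0.1441  0.5989  1.2506] 16.625 [-26.6121  -0.5346  17.1888] 0.00039834389227965707
```

View pics/s12.png

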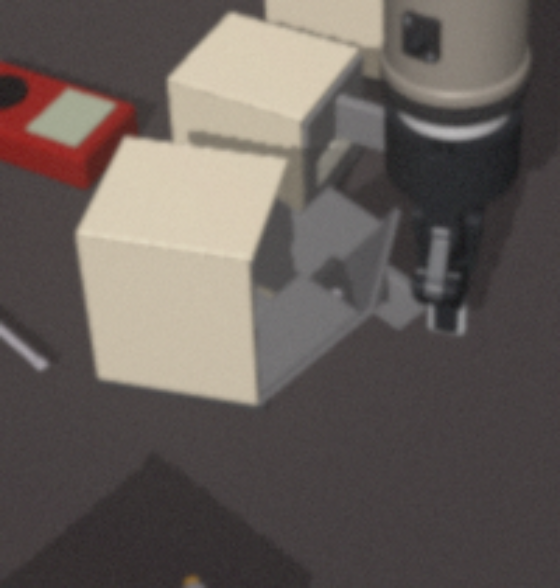

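The push on the fin's front edge jammed: 27 N, and the unit slid a little. I'll back off at once, measure the slip and use a pinch along the arc instead.

>>> step_arm --pt "-0.015 0 0 0 0 0 255" --pt "-0.03 0 0 0 0 0 255" --pt "-0.03 0 0.04 0 0 0 255" --pt "-0.03 0 0.09 0 0 0 255" --pt "-0.03 0 0.14 0 0 0 230"

```text
t: 17.3
tcp_pos: [0.4287, 0.1729, 0.2027]
eef_rot: [-0.492, 0.508, -0.492, -0.508]
ft_force: [-0.3, 1.1, -0.1]
width: 0.008
```

```bash
python3 - <<'E'
from h import *
np.set_printoptions(precision=4,suppress=True)
s=env.state();print(s["tcp_pos"],s["t"],s["ft_force"])
t,c=imaging.capture("top"),imaging.capture("side")
a=cv2.resize(t["pixels"][195:325,170:300],None,fx=4.6,fy=4.6,interpolation=cv2.INTER_CUBIC);cv2.imwrite("pics/t13.png",a[:,:,::-1])
ref=cv2.imread("pics/side0.png",0);now=cv2.cvtColor(c["pixels"],cv2.COLOR_RGB2GRAY)
tp=ref[262:370,222:300]
# left-hand side/roof edges as template
for nm,(r0,r1,c0,c1) in {"side":(262,372,226,292)}.items():
    res=cv2.matchTemplate(cv2.resize(now[r0-10:r1+10,c0-10:c1+10],None,fx=8,fy=8,interpolation=2),cv2.resize(ref[r0:r1,c0:c1],None,fx=8,fy=8,interpolation=2),cv2.TM_CCOEFF_NORMED)
    print(nm,res.max(),(np.array(np.unravel_index(res.argmax(),res.shape))/8-10))
ref=cv2.imread("pics/top0.png",0);nt=cv2.cvtColor(t["pixels"],cv2.COLOR_RGB2GRAY)
r0,r1,c0,c1=200,252,222,272
res=cv2.matchTemplate(cv2.resize(nt[r0-6:r1+6,c0-6:c1+6],None,fx=8,fy=8,interpolation=2),cv2.resize(ref[r0:r1,c0:c1],None,fx=8,fy=8,interpolation=2),cv2.TM_CCOEFF_NORMED)
d=np.array(np.unravel_index(res.argmax(),res.shape))/8-6;print("top",res.max(),d)
print(onz(t,np.array([230,247])+d,.135)-onz(t,(230,247),.135))
S=lambda x,y:((y)/3.5+260-.5,(x)/3.5+220-.5)
a=cv2.resize(c["pixels"][260:430,220:380],None,fx=3.5,fy=3.5,interpolation=cv2.INTER_CUBIC);cv2.imwrite("pics/s13.png",a[:,:,::-1])
E
```

```text
[0.4287 0.1729 0.2027] 17.3 [-0.3258  1.0613 -0.1073]
side 0.98837143 [-0.375 -2.875]
top 0.9935105 [-2.     0.125]
[ 0.0047 -0.      0.    ]
```

View pics/s13.png

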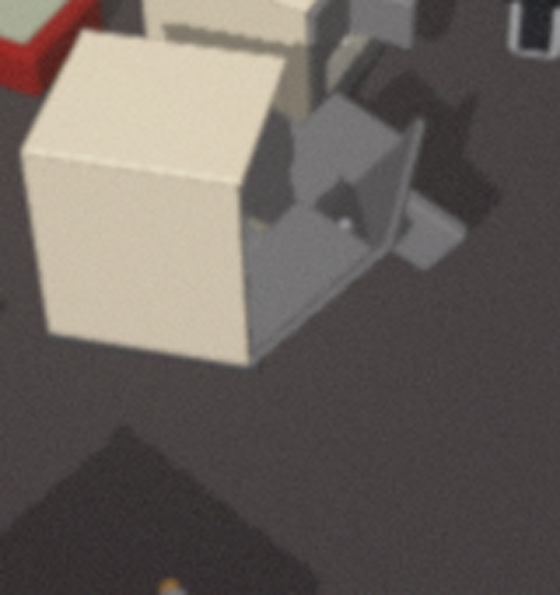

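View pics/t13.png

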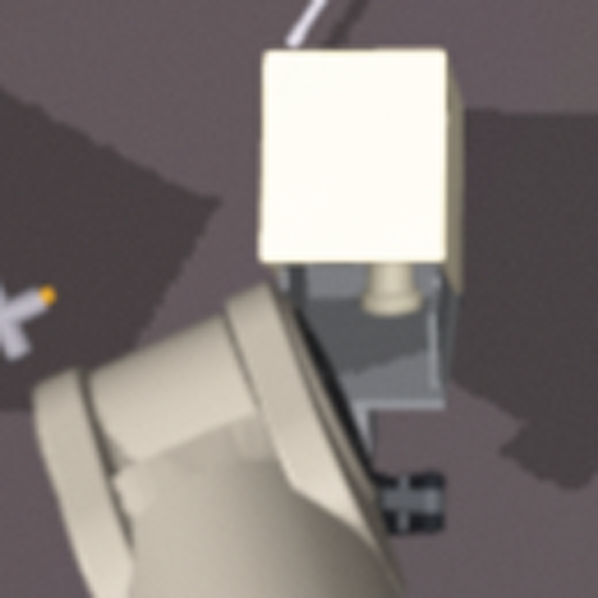

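>>> step_arm --pt "0.01 -0.001 -0.02 0.003 -0.08 0 160" --pt "0.018 -0.002 -0.05 0.005 -0.16 0 140" --pt "0.018 -0.002 -0.08 0.005 -0.17 0 140" --pt "0.018 -0.002 -0.11 0.005 -0.17 0 140" --pt "0.018 -0.002 -0.128 0.005 -0.17 0 140" --pt "0.018 -0.002 -0.128 0.005 -0.17 0 140" --newtons 25

```text
t: 18.15
tcp_pos: [0.4458, 0.1703, 0.0717]
eef_rot: [-0.532, 0.548, -0.448, -0.464]
ft_force: [-1.3, 0.4, 0.8]
width: 0.0386
```

```bash
python3 - <<'E'
from h import *
np.set_printoptions(precision=4,suppress=True)
s=env.state();print(s["tcp_pos"],s["joints"],s["t"],s["ft_force"],s["width"],turn(s,.032,.17)[0])
c=imaging.capture("side")
a=cv2.resize(c["pixels"][220:430,200:400],None,fx=2.8,fy=2.8);cv2.imwrite("pics/s14.png",a[:,:,::-1])
E
```

```text
[0.4458 0.1703 0.0717] [-0.749   0.3401  0.2273  2.2776  0.0208  0.386   1.0445] 18.15 [-1.2785  0.3572  0.8101] 0.03856405699077312 [ 0.0021 -0.002  -0.0001]
```

View pics/s14.png

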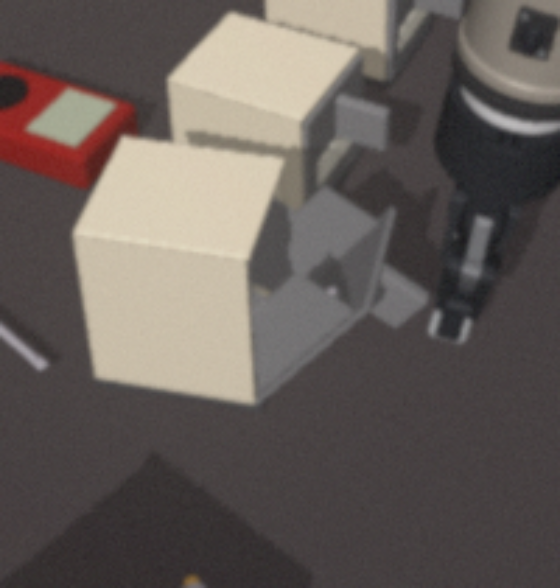

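>>> step_arm --pt "0.015 0 -0.01 0 0 0 140" --pt "0.029 0 -0.017 0 0 0 140" --pt "0.031 0 -0.017 0 0 0 160" --pt "0.031 0 -0.017 0 0 0 190" --pt "0.031 0 -0.017 0 0 0 210" --pt "0.031 0 -0.017 0 0 0 225" --pt "0.031 0 -0.017 0 0 0 245"

```text
t: 19.08
tcp_pos: [0.4773, 0.1705, 0.056]
eef_rot: [-0.533, 0.548, -0.447, -0.464]
ft_force: [-2.4, -1.0, 4.3]
width: 0.0097
```

```bash
python3 - <<'E'
from h import *
np.set_printoptions(precision=4,suppress=True)
s=env.state();print(s["tcp_pos"],s["joints"],s["t"],s["ft_force"],s["width"],turn(s,.032,.17)[0])
c=imaging.capture("side")
a=cv2.resize(c["pixels"][220:430,200:400],None,fx=2.8,fy=2.8);cv2.imwrite("pics/s15.png",a[:,:,::-1])
E
```

```text
[0.4773 0.1705 0.056 ] [-0.6866  0.4074  0.2015  2.2214 -0.0037  0.3697  1.0994] 19.075 [-2.4464 -0.9723  4.3343] 0.009660473733351523 [ 0.001  -0.0005 -0.0004]
```

View pics/s15.png

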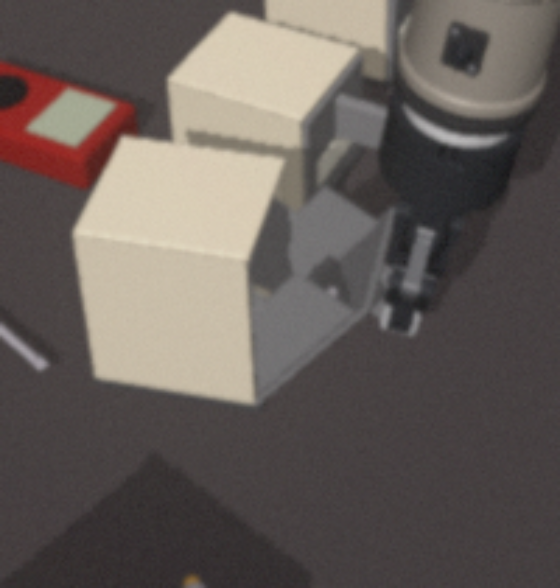

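```bash
cat > arc.py <<'E'
import numpy as np,sys
px,pz,tx,tz,b0,b1,D=map(float,sys.argv[1:8]); n=int(sys.argv[8])
g=np.array([tx-np.sin(b0)*.019-px, tz+np.cos(b0)*.019-pz]); print("r",np.hypot(*g))
for d in np.linspace(0,D,n+1)[1:]:
    b=b0+(b1-b0)*d/D
    x=g[0]*np.cos(d)+g[1]*np.sin(d); z=g[1]*np.cos(d)-g[0]*np.sin(d)
    X=x+np.sin(b)*.019+px-tx; Z=z-np.cos(b)*.019+pz-tz
    print(round(d,3),"dx %.4f dy %.4f dz %.4f rot %.3f"%(X,.03*X,Z,b0-b))
E
python3 arc.py .5598 .012 .4773 .056 .17 0 .62 25
```

```text
r 0.10621456771365129
0.025 dx 0.0015 dy 0.0000 dz 0.0021 rot 0.007
0.05 dx 0.0030 dy 0.0001 dz 0.0041 rot 0.014
0.074 dx 0.0045 dy 0.0001 dz 0.0061 rot 0.020
0.099 dx 0.0061 dy 0.0002 dz 0.0081 rot 0.027
0.124 dx 0.0078 dy 0.0002 dz 0.0100 rot 0.034
0.149 dx 0.0095 dy 0.0003 dz 0.0119 rot 0.041
0.174 dx 0.0112 dy 0.0003 dz 0.0137 rot 0.048
0.198 dx 0.0130 dy 0.0004 dz 0.0155 rot 0.054
0.223 dx 0.0149 dy 0.0004 dz 0.0173 rot 0.061
0.248 dx 0.0167 dy 0.0005 dz 0.0189 rot 0.068
0.273 dx 0.0187 dy 0.0006 dz 0.0206 rot 0.075
0.298 dx 0.0206 dy 0.0006 dz 0.0222 rot 0.082
0.322 dx 0.0226 dy 0.0007 dz 0.0237 rot 0.088
0.347 dx 0.0247 dy 0.0007 dz 0.0252 rot 0.095
0.372 dx 0.0267 dy 0.0008 dz 0.0266 rot 0.102
0.397 dx 0.0288 dy 0.0009 dz 0.0280 rot 0.109
0.422 dx 0.0310 dy 0.0009 dz 0.0293 rot 0.116
0.446 dx 0.0332 dy 0.0010 dz 0.0306 rot 0.122
0.471 dx 0.0354 dy 0.0011 dz 0.0318 rot 0.129
0.496 dx 0.0376 dy 0.0011 dz 0.0330 rot 0.136
0.521 dx 0.0399 dy 0.0012 dz 0.0341 rot 0.143
0.546 dx 0.0422 dy 0.0013 dz 0.0351 rot 0.150
0.57 dx 0.0445 dy 0.0013 dz 0.0361 rot 0.156
0.595 dx 0.0468 dy 0.0014 dz 0.0370 rot 0.163
0.62 dx 0.0492 dy 0.0015 dz 0.0379 rot 0.170
```

>>> step_arm --pt "0.0015 0 0.0021 0 0.007 0 245" --pt "0.003 0.0001 0.0041 0 0.014 0 245" --pt "0.0045 0.0001 0.0061 0 0.02 0 245" --pt "0.0061 0.0002 0.0081 0 0.027 0 245"

```text
t: 19.62
tcp_pos: [0.4833, 0.1708, 0.0638]
eef_rot: [-0.526, 0.541, -0.455, -0.472]
ft_force: [-3.3, -2.1, -2.1]
width: 0.0096
```

>>> step_arm --pt "0.0017 0 0.0019 0 0.007 0 245" --pt "0.0034 0.0001 0.0038 0 0.014 0 245" --pt "0.0051 0.0001 0.0056 0 0.021 0 245" --pt "0.0069 0.0002 0.0074 0 0.027 0 245"

```text
t: 20.12
tcp_pos: [0.491, 0.1711, 0.0715]
eef_rot: [-0.521, 0.535, -0.461, -0.479]
ft_force: [-2.7, -2.9, -0.7]
width: 0.0096
```

>>> step_arm --pt "0.0019 0 0.0018 0 0.007 0 245" --pt "0.0037 0.0001 0.0034 0 0.014 0 245" --pt "0.0057 0.0002 0.0051 0 0.021 0 245" --pt "0.0076 0.0002 0.0067 0 0.028 0 245"

```text
t: 20.62
tcp_pos: [0.4988, 0.1715, 0.0782]
eef_rot: [-0.514, 0.529, -0.469, -0.486]
ft_force: [-0.4, -3.4, -3.2]
width: 0.0101
```

```bash
python3 - <<'E'
from h import *
np.set_printoptions(precision=4,suppress=True)
s=env.state();print(s["tcp_pos"],s["t"],s["ft_force"],s["width"],turn(s,.032,.088)[0])
c=imaging.capture("side")
a=cv2.resize(c["pixels"][220:430,200:400],None,fx=2.8,fy=2.8);cv2.imwrite("pics/s16.png",a[:,:,::-1])
E
```

```text
[0.4988 0.1715 0.0782] 20.625 [-0.4164 -3.3622 -3.1588] 0.010054319839030402 [-0.0022  0.      0.    ]
```

View pics/s16.png

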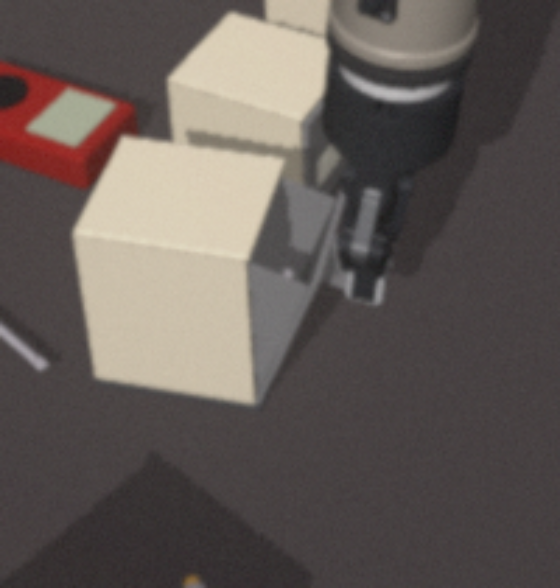

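>>> step_arm --pt "0.002 -0.0001 0.0015 0 0.007 0 245" --pt "0.0041 -0.0002 0.003 0 0.013 0 245" --pt "0.0061 -0.0003 0.0044 0 0.02 0 245" --pt "0.0082 -0.0004 0.0058 0 0.027 0 245"

```text
t: 21.18
tcp_pos: [0.5069, 0.1717, 0.0841]
eef_rot: [-0.508, 0.522, -0.475, -0.494]
ft_force: [-1.5, 0.9, -5.0]
width: 0.0096
```

>>> step_arm --pt "0.0022 0 0.0013 0 0.007 0 245" --pt "0.0044 0 0.0026 0 0.013 0 245" --pt "0.0066 0.0001 0.0038 0 0.02 0 245"

```text
t: 21.55
tcp_pos: [0.5133, 0.1719, 0.0879]
eef_rot: [-0.503, 0.517, -0.48, -0.499]
ft_force: [-0.3, 2.2, -3.3]
width: 0.01
```

```bash
python3 - <<'E'
from h import *
np.set_printoptions(precision=4,suppress=True)
s=env.state();print(s["tcp_pos"],s["t"],s["ft_force"],s["width"],turn(s,.032,0)[0])
c=imaging.capture("side")
a=cv2.resize(c["pixels"][220:430,200:400],None,fx=2.8,fy=2.8);cv2.imwrite("pics/s17.png",a[:,:,::-1])
E
```

```text
[0.5133 0.1719 0.0879] 21.55 [-0.2515  2.1781 -3.2797] 0.009997351374760525 [-0.0057  0.0408 -0.0004]
```

View pics/s17.png

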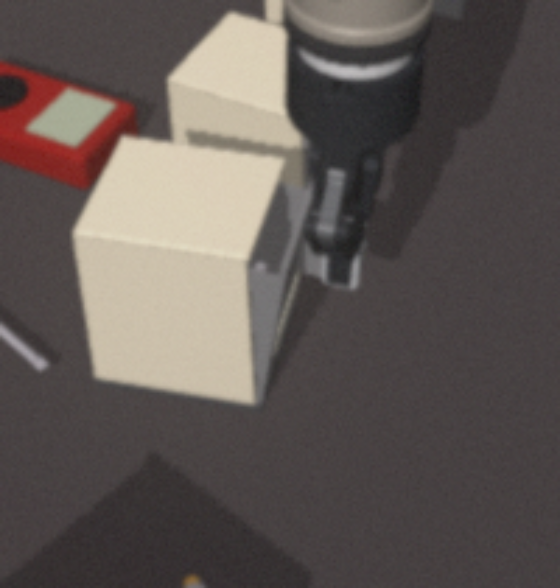

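>>> step_arm --pt "0.0018 0 0.0008 0 0.006 0 245" --pt "0.0036 0.0001 0.0016 0 0.012 0 245" --pt "0.0054 0.0001 0.0022 0 0.018 0 245"

```text
t: 21.98
tcp_pos: [0.5173, 0.1721, 0.0898]
eef_rot: [-0.498, 0.512, -0.485, -0.504]
ft_force: [-7.9, 4.7, 2.7]
width: 0.0097
```

>>> step_arm --pt "0.0015 0 0.0005 0 0.006 0 245" --pt "0.003 0.0001 0.001 0 0.012 0 245" --pt "0.0045 0.0001 0.0014 0 0.018 0 245"

```text
t: 22.35
tcp_pos: [0.5224, 0.1723, 0.0918]
eef_rot: [0.494, -0.507, 0.49, 0.509]
ft_force: [-6.1, 3.3, 6.7]
width: 0.0096
```

```bash
python3 - <<'E'
from h import *
np.set_printoptions(precision=4,suppress=True)
s=env.state();print(s["tcp_pos"],s["t"],s["ft_force"],s["width"],turn(s,.032,0)[0])
c=imaging.capture("side")
a=cv2.resize(c["pixels"][220:430,200:400],None,fx=2.8,fy=2.8);cv2.imwrite("pics/s18.png",a[:,:,::-1])
E
```

```text
[0.5224 0.1723 0.0918] 22.35 [-6.1089  3.3424  6.7351] 0.009619941681429498 [-0.0058  0.0033 -0.0006]
```

View pics/s18.png

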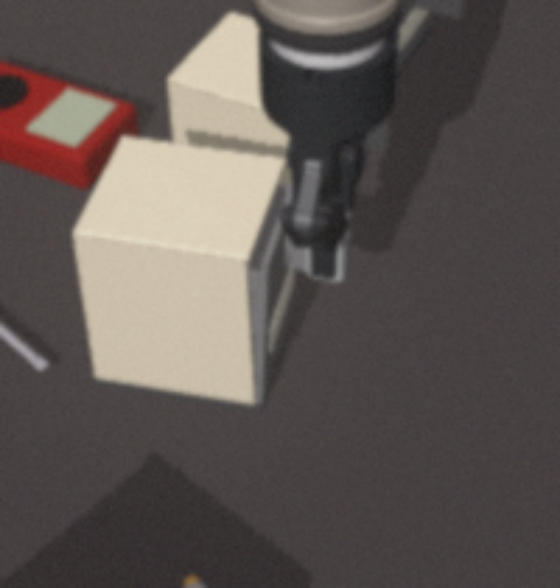

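>>> step_arm --pt "0.0012 0 0.0003 0 0 0 245" --pt "0.0024 0 0.0006 0 0 0 245"

```text
t: 22.65
tcp_pos: [0.5261, 0.1725, 0.093]
eef_rot: [0.495, -0.508, 0.489, 0.508]
ft_force: [-3.2, 3.3, 5.8]
width: 0.0097
```

>>> step_arm --pt "0.001 -0.0005 0.0002 0 0 0 245" --pt "0.002 -0.001 0.0002 0 0 0 245"

```text
t: 22.9
tcp_pos: [0.5282, 0.1725, 0.0935]
eef_rot: [0.495, -0.508, 0.488, 0.508]
ft_force: [-6.3, 7.2, 10.1]
width: 0.0097
```

>>> step_arm --pt "0 0.001 0.001 0 0 0 245" --pt "0.001 0.0018 0.0015 0 0 0 245" --pt "0.001 0.0018 0.0015 0 0 0 245"

```text
t: 23.28
tcp_pos: [0.5286, 0.1725, 0.0938]
eef_rot: [0.495, -0.508, 0.489, 0.508]
ft_force: [-2.7, 4.0, 0.7]
width: 0.0094
```

```bash
python3 - <<'E'
from h import *
np.set_printoptions(precision=4,suppress=True)
s=env.state();print(s["tcp_pos"],s["t"],s["ft_force"],s["ft_torque"],turn(s,.032,0)[0])
c=imaging.capture("side")
a=cv2.resize(c["pixels"][250:400,220:370],None,fx=4,fy=4,interpolation=2);cv2.imwrite("pics/s19.png",a[:,:,::-1])
E
```

```text
[0.5286 0.1725 0.0938] 23.275 [-2.6933  4.0186  0.6644] [0.6258 0.797  0.1867] [-0.0053  0.005   0.    ]
```

View pics/s19.png

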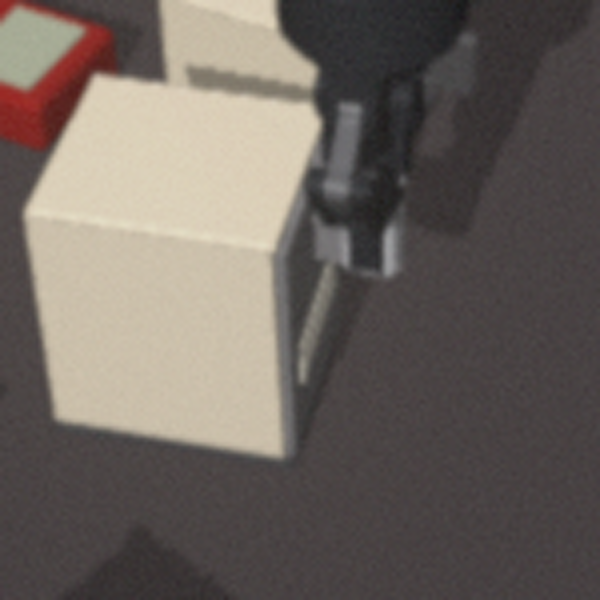

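>>> step_arm --pt "0.0015 0.0006 0 0 0 0 245" --pt "0.003 0.0012 0 0 0 0 245"

```text
t: 23.58
tcp_pos: [0.5293, 0.1726, 0.0939]
eef_rot: [0.493, -0.507, 0.491, 0.509]
ft_force: [-13.6, 0.3, 14.6]
width: 0.0095
```

>>> step_arm --pt "-0.002 0 0.001 0 0 0 245" --pt "-0.002 0 0.001 0 0 0 215" --pt "-0.002 0 0.001 0 0 0 180" --pt "-0.002 0 0.001 0 0 0 140" --pt "-0.002 0 0.001 0 0 0 110"

```text
t: 24.2
tcp_pos: [0.5298, 0.1733, 0.0948]
eef_rot: [-0.495, 0.508, -0.489, -0.508]
ft_force: [-0.1, -0.9, -0.3]
width: 0.0487
```

>>> step_arm --pt "0 0 0.02 0 0 0 90" --pt "-0.005 0 0.06 0 0 0 90" --pt "-0.03 0 0.1 0 0 0 60" --pt "-0.05 0.05 0.13 0 0 0 30" --pt "-0.05 0.1 0.14 0 0 0 0" --pt "-0.05 0.15 0.14 0 0 0 0" --pt "-0.08 0.2 0.14 0 0 0 0" --pt "-0.08 0.22 0.14 0 0 0 0"

```text
t: 25.2
tcp_pos: [0.4463, 0.3975, 0.2345]
eef_rot: [0.493, -0.509, 0.488, 0.51]
ft_force: [0.1, 0.0, 0.8]
width: 0.0854
```

```bash
python3 - <<'E'
from h import *
np.set_printoptions(precision=4,suppress=True)
s=env.state();print(s["tcp_pos"],s["t"],s["ft_force"])
t,c=imaging.capture("top"),imaging.capture("side")
save(t,"t20.png");save(c,"s20.png")
def sh(ref,now,r0,r1,c0,c1,m=6):
    res=cv2.matchTemplate(cv2.resize(now[r0-m:r1+m,c0-m:c1+m],None,fx=8,fy=8,interpolation=2),cv2.resize(ref[r0:r1,c0:c1],None,fx=8,fy=8,interpolation=2),cv2.TM_CCOEFF_NORMED)
    return res.max(),np.array(np.unravel_index(res.argmax(),res.shape))/8-m
T0=cv2.imread("pics/top0.png",0);T1=cv2.cvtColor(t["pixels"],cv2.COLOR_RGB2GRAY)
for n,b in{"unit":(200,252,222,272),"fin":(258,276,240,256),"lowb":(205,275,300,350),"lowa":(215,288,372,422),"tee":(252,274,160,186),"spool":(297,326,438,468),"plug":(250,278,458,486)}.items(): print("top",n,sh(T0,T1,*b))
S0=cv2.imread("pics/side0.png",0);S1=cv2.cvtColor(c["pixels"],cv2.COLOR_RGB2GRAY)
for n,b in{"unit":(262,372,226,292),"fin":(294,322,300,326),"tee":(422,455,252,292)}.items(): print("side",n,sh(S0,S1,*b))
print(imaging.masks_of("knob",c)[:1] and [(d["confidence"],d["box"]) for d in imaging.masks_of("knob",c)])
a=cv2.resize(t["pixels"][195:325,170:300],None,fx=4.6,fy=4.6,interpolation=cv2.INTER_CUBIC);cv2.imwrite("pics/t20c.png",a[:,:,::-1])
E
```

```text
[0.4463 0.3975 0.2345] 25.2 [0.052  0.0052 0.7767]
top unit (np.float32(0.9936799), array([-2.   ,  0.125]))
top fin (np.float32(0.97085816), array([-2.625,  0.125]))
top lowb (np.float32(0.9993984), array([0., 0.]))
top lowa (np.float32(0.9999176), array([0., 0.]))
top tee (np.float32(0.9996985), array([0., 0.]))
top spool (np.float32(0.9839165), array([0.  , 0.25]))
top plug (np.float32(0.99931145), array([0., 0.]))
side unit (np.float32(0.9882101), array([-0.375, -2.875]))
side fin (np.float32(0.43223807), array([ 6.   , -5.875]))
side tee (np.float32(0.99602956), array([0., 0.]))
[]
```

View pics/s20.png

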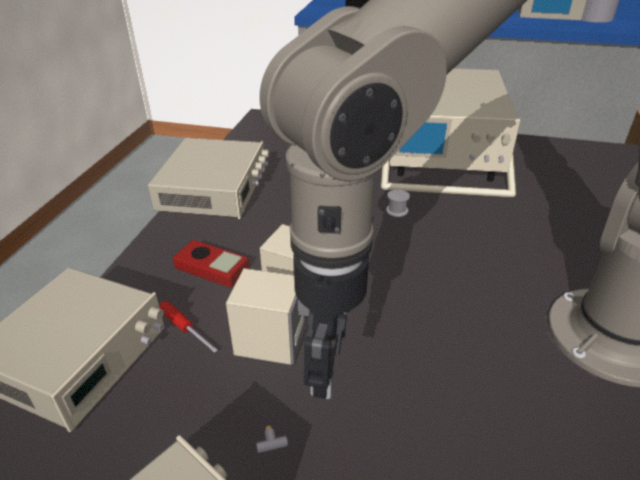

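View pics/t20c.png

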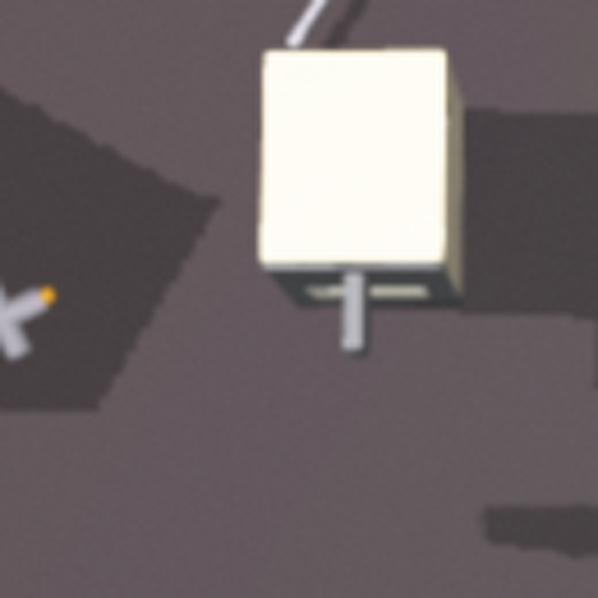

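```bash
python3 - <<'E'
from h import *
print(env.close_job()); print(env.state()["t"])
E
```

```text
the job is handed in; nothing more can be done
None
the job is handed in; nothing more can be done
```

The knob is in the tall unit's bin and the bin is pushed fully shut, but the unit was shoved back about 5 mm along the way. I tipped the bin to about 0.63 rad with a pinch on its fin and lowered the knob inside. I then closed the bin by pinching the fin again and moving it back along its arc, and let go. I handed the job in at about 25 s with the arm clear of everything.

**What went wrong:** my first attempt to close it, pushing on the fin's front edge, jammed. It reached about 27 N level and slid the unit about 5 mm towards its back. I backed off and closed it with the pinch instead, which moved the unit no further. I left it there, because dragging it back would have been a second deliberate shove.

**Last checks:**
- **Bin shut:** while still gripping, the bin met a firm stop: 3 mm more command gave 0.7 mm of motion at 14 N. After release the top picture shows the fin slightly further in against the roof than at the start. The click itself I could only infer.
- **Side view of the fin:** the matching check on the fin in the side picture failed (score 0.43) because the arm hides it there.
- **Knob:** I saw it lying in the bin before closing. The detector no longer finds it on the bench.
- **Other things:** both low units, the tee and the plug match the first pictures with no shift, and the spool matches within 0.25 pixel. I did not measure the meter or the screwdriver, but they look unchanged in the last pictures.

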